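# Set the nitrogen nozzle over the flask and turn the gas on

### The job

Get the nitrogen drying stand ready for the conical flask: with the fingers, push its swinging arm round until the nozzle is centred above the mouth of the conical flask, and only then push the tap's lever fully open, in line with the pipe. Only push: the arm rests loosely on its post and must not be lifted, and the flask, the beaker, the dish and the small bottle stay where they stand.

Things in the scene. Friction and masses are not known exactly. Their poses are not given: they have to be found in the camera images.
- rig: Drying stand, fixed to the bench: white foot 90 mm across, steel post 22 mm thick (top 210 mm high), and a steel pipe (16 mm thick, axis 32 mm high) along the bench to the gas tap 300 mm away. The glassware stands in an arc on the robot's side of the post. Origin: on the bench at the post's axis; x square to the pipe, away from the glassware; y along the pipe, away from the tap; z up.
- pivot (a point): Point on the post's vertical axis, about which the arm swings, at the arm's middle height, 170 mm above the bench. Axes as rig.
- swing (a joint): Arm's angle about the post, rad, clockwise from above, -1.45 to 1.45. At 0 it points square to the pipe, to the robot's side; positive is away from the tap. It starts at 1.08 to 1.38, beyond all the glassware. Stiff (0.15 N m, 1.5 N at 100 mm): stays where left. The arm (0.5 kg with its collar) only rests on its post and can rise 35 mm if lifted.
- nozzle (a point): Lower tip of the nozzle, a 10 mm thick tube under the arm's outer end, 170 mm from the post's axis and 133 mm above the bench: it passes over all the glassware. The arm is a straight steel bar 12 mm wide, 16 mm tall, its middle 170 mm above the bench, free to be pushed between 25 and 155 mm from the post's axis; the nozzle's head is 20 mm thick.
- flask_mouth (a point): Centre of the conical flask's mouth, 116 mm above the bench, opening 36 mm across (rim 42 mm outside). It stands within 9 mm of the circle that the nozzle travels.
- flask: Conical flask of dark amber glass: 76 mm wide at the foot, narrowing to a 37 mm neck, 116 mm tall, 0.11 to 0.22 kg, loose on the bench. It is the only one of the three glass vessels with a narrow neck; they may stand in any order along the arc. Origin: centre of its underside, z up.
- beaker: Beaker of the same amber glass, straight walls, 72 mm across and 92 mm tall, loose. Origin: centre of its underside.
- dish: Shallow dish of the same amber glass, 88 mm across and 40 mm tall, loose. Origin: centre of its underside.
- bottle: Small white plastic bottle with a cap, 40 mm across and 85 mm tall, standing loose behind the pipe. Origin: centre of its underside.
- lever_pivot (a point): Point on the gas tap's vertical axis at the middle height of its lever (74 mm above the bench). The tap is a brass body 42 mm across and 54 mm tall at the other end of the pipe, 300 mm from the post.
- lever (a joint): Angle of the tap's lever about its vertical axis, rad, clockwise from above. It starts at 0 to 0.15: shut, crosswise to the pipe, pointing to the robot's side. 1.571: fully open, against a firm stop, lying above the pipe, in line with it, pointing to the post. Stiff (0.12 N m): stays where left.
- lever_tip (a point): Outer end of the tap's lever, 100 mm from its axis, on its middle line. The lever is a flat steel bar 16 mm wide and 12 mm thick (68 to 80 mm above the bench), free to be pushed between 25 and 100 mm from its axis; the pipe's top is 40 mm above the bench.
Things that resemble listed ones, but are neither listed nor needed, are in the scene too. There is more than one size of the bottle; the job needs the middle-sized.

How it is judged:
On the way, in this order (a step that is already met when the one before it is completed fails the run):
1. the nozzle is centred above the conical flask's mouth, the tap still shut (horizontal distance between nozzle and flask_mouth below 0.013 m and value of joint lever below 0.4 rad and velocity of joint swing between -0.02 and 0.02 rad/s), for 0.2 s.
2. the lever is fully open (value of joint lever above 1.45 rad and horizontal distance between nozzle and flask_mouth below 0.013 m), for 0.2 s.
At the end, for the whole second after the job is handed in: Nozzle tip within 13 mm (level distance) of the centre of the flask's mouth, arm at rest and down on its post; tap lever at 1.45 rad or more (within 7 degrees of in line with the pipe); flask, beaker, dish and bottle upright and within 10 mm of where they began (all of step 2 and height (world z) of nozzle below 0.138 m and velocity of joint swing between -0.02 and 0.02 rad/s and distance of each of flask, beaker, dish, bottle from where it was at the start of the episode below 0.01 m and angle between each of flask, beaker, dish, bottle's own z axis and vertical below 0.1 rad and linear speed of each of flask, beaker, dish, bottle below 0.02 m/s); the robot touches nothing.
It fails at once if the tap is opened (lever past 0.4 rad) while the nozzle is more than 20 mm from above the flask's mouth (value of joint lever above 0.4 rad and horizontal distance between nozzle and flask_mouth above 0.02 m).
It fails at once if the arm is lifted more than 10 mm on its post (height (world z) of nozzle above 0.143 m).
It fails at once if the flask, beaker, dish or bottle is moved more than 10 mm, lifted or tipped (distance of any of flask, beaker, dish, bottle from where it was at the start of the episode above 0.01 m or angle between any of flask, beaker, dish, bottle's own z axis and vertical above 0.25 rad).
It also fails if it takes over 53 s, if anything falls off the work surface, if the arm or the gripper's body presses on something with over 40 N, if the wrist force passes 120 N, or if a joint passes its speed limit or range.

### The arm

A 6-joint arm with a two-finger parallel gripper is mounted at the origin on the work surface. World frame = base frame: x ahead of the robot, y to its left, z up, the work surface at z = 0. Lengths are in m, angles in rad, forces in N, time in s.
With the tool pointing down it reaches from about 0.325 to 0.875 m from the base axis. Payload 4.4 kg.
Tool frame: the origin (TCP) lies midway between the tips of the shut fingers; the grasp point (between the pads) lies 19 mm behind it (ctrl.tcp_to_grasp is the distance from the TCP to the grasp point, in m); z points along the fingers, y is the line along which they close (so a half turn about z gives the same grasp; the last joint's range is limited). The gripper opens to 85 mm and grips with 20 to 120 N. Pads are 22 mm wide; open, the fingers measure 114 mm over their backs; the gripper's body (76 mm by 85 mm) begins 54 mm behind the grasp point. The pads swing forward as they close: fully open they stand 13 mm farther back than shut.
Start: joints at [1.065, 0.207, 1.542, -0, 1.393, -0.15], TCP at [0.2, 0.539, 0.231] pointing down, gripper open.
Joint ranges: [-2.73, 2.73], [-0.86, 2.22], [0.23, 2.46], [-1.11, 4.25], [0.08, 2.63], [-2.82, 2.82]. Speed limits (rad/s): [2.79, 2.79, 3.14, 3.14, 3.14, 3.14].

### API

Orientations are given as a unit quaternion [x, y, z, w].
In Python, from bench import ctrl gives the robot as it stands.
- The arm moves only by the tool apply_moves, never from a script. Its argument "steps" is a list of rows, each a list of 5 numbers: the closure, from 0 (fully open) to 1 (shut), then the shift along the tool's x, y, z in m, then the turn about the tool's z in units of 8 degrees (1.0 is 8 degrees). A call has 1 to 12 rows; each row shifts and turns the commanded pose from where the row before left it, along the tool's axes as they then stand; what a row does not reach is not made up. A row lasts 1/8 s, in which the tool goes at most 62.5 mm and 10.7 degrees, less where a joint would pass 70% of its speed; a pose out of reach is approached as far as the arm can. A call is refused whole if a number of a shift passes 0.0625 or a number of a turn 1, either way. A call with a gripper value outside its range is refused whole. The fingers move at their own pace and stop on an object; "newtons" is the grip in N (left out, the last holds). Time passes only in rows, so rows that do not move let the fingers close. It gives the time, the measured TCP pose, the force, the opening and the grip force at its end, in the units of the state.
- ctrl.observe(): the state, without advancing time (a new reading comes with each control period).
- ctrl.grab_frame(name): name is "scene" or "top"; returns a dict with "img" (480x640x3 uint8, red, green, blue), "range_z" (480x640 float32, m along the optical axis (not along the pixel's ray), 0 where there is no reading), "camera_matrix" (3x3 intrinsics, pixels), "xyz" and "orientation" of the camera in the world. Camera axes: x right, y up, looking along -z (the intrinsics and any distortion apply to the point x, -y, -z); pixel columns grow to the right and rows downward; lengths in m; the calibration is good to about 2 mm. A picture is of the moment at which its call begins.
- ctrl.job_done(): hands the job in; it is judged then, once.
The state is a dict: "time_s": time; "joint_pos": joint angles; "qd": joint speeds; "tau": joint torques, N m; "tcp_pos": TCP position; "tcp_rot": TCP orientation; "ft_force": force on the tool from outside, world axes, zero at the start; "moment": the same for the moment, N m; "grip_width": opening from 0.0 (shut) to 1.0 (fully open); "finger_force": force on a finger pad.
Only numpy, scipy, OpenCV 4.12 (cv2) and the standard library are available. Lean on these libraries where they do the work, as an engineer would, in place of code of your own. Each camera call takes 0.05 s, during which the arm holds its last target. There are 200 camera calls.

## Working session

There is one attempt and no reset: what is moved stays moved. The work goes in short steps, Python scripts to look and compute and a tool call to move; the robot and the scene stay as the last step left them, time stands still between calls to the robot, and variables do not carry over. Pictures are saved under pics/ and viewed, at most 10 in all, crops included, and the job is handed in when it is done.

Besides the shell and the picture viewer there is one more tool, called after "Request:" by a JSON object that holds its "fn" and its "kwargs". apply_moves: Moves the arm, as the interface text tells. Its arguments: {"type":"object","properties":{"steps":{"type":"array"},"newtons":{"type":"number"}},"required":["steps"]}

```bash
mkdir -p pics; python3 - <<'E'
from bench import ctrl
import cv2,numpy as np
s=ctrl.observe();print(s)
for n in("scene","top"):
    f=ctrl.grab_frame(n);cv2.imwrite(f"pics/{n}0.png",f["img"][:,:,::-1]);np.savez(f"{n}0.npz",**f)
    print(n,f["camera_matrix"],f["xyz"],f["orientation"],[k for k in f])
E
```

```text
{'time_s': 0.0, 'joint_pos': array([ 1.06548555e+00,  2.07444037e-01,  1.54297359e+00,  2.03299087e-05,
        1.39348736e+00, -1.50532339e-01]), 'qd': array([-1.33070084e-03,  2.17970076e-04,  1.02305006e-03,  3.98391794e-06,
        1.32813602e-03,  1.24012882e-03]), 'tau': array([ 7.79375932e-04, -3.83030140e+01, -2.91598588e+01, -7.46646128e-05,
        1.03515849e-02,  2.24722180e-05]), 'tcp_pos': array([0.19939444, 0.53850931, 0.2301028 ]), 'tcp_rot': array([ 1.76462022e-01,  9.84306770e-01, -1.09134004e-03, -3.81845049e-04]), 'ft_force': array([-0.2456474 ,  0.9254854 ,  0.47494294]), 'moment': array([ 0.05771817,  0.00203907, -0.00170769]), 'finger_force': 0.0, 'grip_width': 0.9990739526221085}
scene [[513.95564446   0.         317.89012847]
 [  0.         513.95564446 238.01215005]
 [  0.           0.           1.        ]] [ 1.22707948 -0.04781812  0.65121261] [0.30162062 0.28341556 0.61623714 0.67003911] ['img', 'range_z', 'camera_matrix', 'xyz', 'orientation']
top [[571.70440696   0.         320.51365661]
 [  0.         571.70440696 237.20163244]
 [  0.           0.           1.        ]] [ 0.47364504 -0.00176207  0.99386919] [ 0.0604272  -0.05543632 -0.69634321  0.71300876] ['img', 'range_z', 'camera_matrix', 'xyz', 'orientation']
```

View pics/scene0.png

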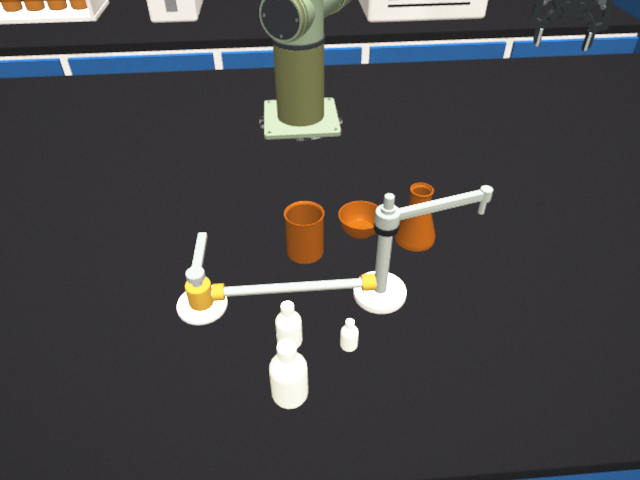

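View pics/top0.png

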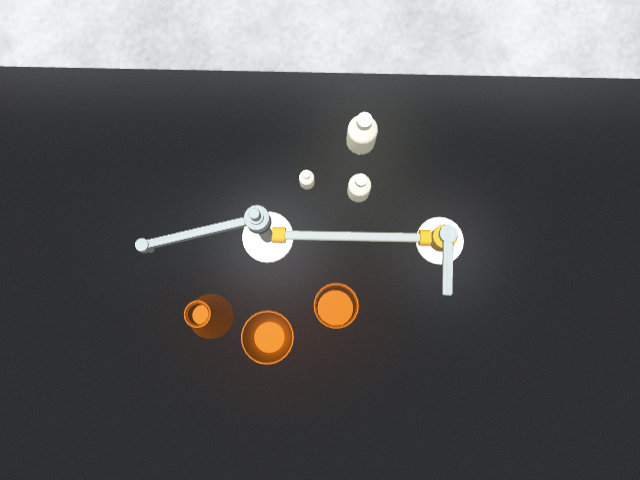

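The scene view shows the flask mouth at about (421,190), the nozzle head at (487,192), the lever tip at (202,235), and the beaker and dish between the flask and the tap. In the top view the flask mouth is at (198,314), the nozzle head at (142,245), the post top at (256,214), the lever hub at (448,233) and the lever tip at (448,293).

```bash
cat > h.py <<'E'
import numpy as np,cv2
from scipy.spatial.transform import Rotation as R
def load(n): return dict(np.load(n))
def ray(f,u,v):
    K=f["camera_matrix"];d=np.array([(u-K[0,2])/K[0,0],-(v-K[1,2])/K[1,1],-1.])
    return f["xyz"],R.from_quat(f["orientation"]).apply(d)
def plane(f,u,v,z):
    o,d=ray(f,u,v);return o+d*(z-o[2])/d[2]
def dep(f,u,v):
    o,d=ray(f,u,v);r=f["range_z"][int(v)-1:int(v)+2,int(u)-1:int(u)+2];r=r[r>0]
    return o+d*np.median(r) if r.size else None
def proj(f,p):
    q=R.from_quat(f["orientation"]).inv().apply(np.asarray(p)-f["xyz"]);K=f["camera_matrix"]
    return K[0,0]*q[0]/-q[2]+K[0,2],K[1,1]*q[1]/q[2]+K[1,2]
def tri(f,a,g,b):
    o,d=ray(f,*a);p,e=ray(g,*b);s=np.linalg.lstsq(np.c_[d,-e],p-o,rcond=None)[0]
    x,y=o+d*s[0],p+e*s[1];return (x+y)/2,np.linalg.norm(x-y)
E
python3 - <<'E'
from h import *
np.set_printoptions(precision=4,suppress=True)
t=load("top0.npz");s=load("scene0.npz")
for n,a,b in[("mouth",(198,314),(421.5,190)),("posttop",(256,213),(389,199)),("head",(142,245),(487,190)),("ltip",(448,293),(203,235)),("lhub",(448,234),(195,273)),("bottlecap",(361,182),(288,308)),("beakertop",(336,306),(304,214)),("dish",(267.5,337.5),(360,214))]:
    print(n,*tri(t,a,s,b),"dep",dep(t,*a),dep(s,*b))
c=t["img"][190:350,120:280];d=s["img"][170:330,370:530]
e=t["img"][200:360,380:540];g=s["img"][210:370,140:300]
cv2.imwrite("pics/c.png",cv2.resize(np.vstack([np.hstack([c,e]),np.hstack([d,g])])[:,:,::-1],(600,600),interpolation=cv2.INTER_CUBIC))
E
```

```text
mouth [0.4961 0.1915 0.111 ] 0.0008081567323770369 dep [0.4987 0.2139 0.0069] [0.4835 0.1961 0.1018]
posttop [0.6373 0.0984 0.2024] 0.001920880846045271 dep [0.6354 0.0964 0.2109] [0.6439 0.0978 0.2074]
head [0.5918 0.2651 0.1748] 0.0014084361397031207 dep [0.5905 0.2618 0.1827] [0.5969 0.2633 0.1787]
ltip [ 0.5399 -0.1984  0.0728] 0.0034092049396291877 dep [ 0.5394 -0.1985  0.0806] [ 0.5468 -0.1953  0.0783]
lhub [ 0.6357 -0.2006  0.0755] 0.00027385722240895775 dep [ 0.6345 -0.1993  0.0821] [ 0.64   -0.1994  0.0797]
bottlecap [ 0.7201 -0.0572  0.074 ] 0.0020185859989762037 dep [ 0.7169 -0.0575  0.0857] [ 0.7284 -0.0561  0.0834]
beakertop [ 0.5144 -0.0203  0.0861] 0.0006595910572083604 dep [ 0.518  -0.0223  0.0055] [ 0.4851 -0.0188  0.0628]
dish [0.4622 0.0899 0.037 ] 0.000765212013928527 dep [0.4619 0.0935 0.0041] [0.4316 0.0951 0.0124]
```

View pics/c.png

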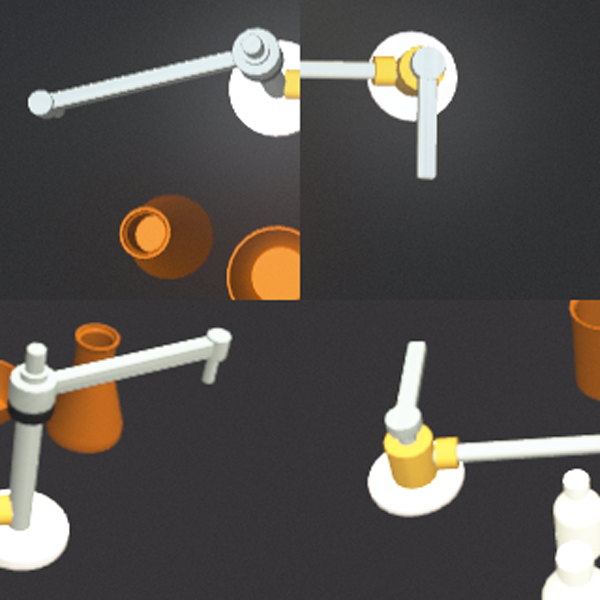

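The crop (1.875×) gives refined top-view pixels: post top (254.4,213.5), nozzle head (141.9,244.4), mouth (196.8,313.7), lever hub (448.3,233) and lever tip (447.7,295).

```bash
cat >> h.py <<'E'
np.set_printoptions(precision=4,suppress=True)
def totool(q,d): return R.from_quat(q).inv().apply(d)
def heading(q): return np.degrees(np.arctan2(*R.from_quat(q).apply([1,0,0])[1::-1]))
E
python3 - <<'E'
from h import *
from bench import ctrl
t=load("top0.npz");s=load("scene0.npz")
# orange rim fits: mouth via ellipse of outer rim in top view
hsv=cv2.cvtColor(t["img"],cv2.COLOR_RGB2HSV)
P=plane(t,254.4,213.5,.21);H=plane(t,141.9,244.4,.179);L=plane(t,448.3,233,.08);T=plane(t,447.7,295,.08);M=plane(t,196.8,313.7,.116)
for n,a in dict(P=P,H=H,L=L,T=T,M=M).items(): print(n,a)
# scene-view cross-check
print("scene",plane(s,389,196,.21),plane(s,487,188.5,.179),plane(s,421.5,190,.116))
# arm axis segment points by depth
print("pipe rel",L-P,np.linalg.norm((L-P)[:2]))
sw=lambda v:np.arctan2(v[1],-v[0])
print("swing",sw(H-P),np.linalg.norm((H-P)[:2]),"target",sw(M-P),np.linalg.norm((M-P)[:2]),"lever len",np.linalg.norm((T-L)[:2]))
# beam edges by depth: points with z .165-.185
u,v=np.meshgrid(np.arange(120,300),np.arange(190,270))
o,d=ray(t,0,0)
K=t["camera_matrix"];D=np.stack([(u-K[0,2])/K[0,0],-(v-K[1,2])/K[1,1],-np.ones(u.shape)],-1)*t["range_z"][190:270,120:300,None]
W=R.from_quat(t["orientation"]).apply(D.reshape(-1,3))+t["xyz"]
W=W[(W[:,2]>.165)&(W[:,2]<.19)]
m=W.mean(0);_,_,V=np.linalg.svd((W-m)[:,:2]);print("beam",len(W),m,V[0])
st=ctrl.observe();q=st["tcp_rot"]
print("head",heading(q),"d",totool(q,np.array([.640,.222,.23])-st["tcp_pos"]))
E
```

```text
P [0.6348 0.0987 0.21  ]
H [0.5919 0.2633 0.179 ]
L [ 0.6365 -0.2003  0.08  ]
T [ 0.5363 -0.1981  0.08  ]
M [0.4963 0.1919 0.116 ]
scene [0.6402 0.0982 0.21  ] [0.5934 0.2645 0.179 ] [0.5028 0.1898 0.116 ]
pipe rel [ 0.0017 -0.299  -0.13  ] 0.29902991440956833
swing 1.3158778115865801 0.1700286341622302 target 0.5923381078405912 0.1669121905181443 lever len 0.10026004257152439
beam 1527 [0.614  0.1714 0.1787] [ 0.2445 -0.9697]
head 159.67358522811634 d [-0.5231 -0.1438  0.0004]
```

Request:
{"fn": "apply_moves", "kwargs": {"steps": [[1,-0.0436,-0.012,0,0],[1,-0.0436,-0.012,0,0],[1,-0.0436,-0.012,0,0],[1,-0.0436,-0.012,0,0],[1,-0.0436,-0.012,0,0],[1,-0.0436,-0.012,0,0],[1,-0.0436,-0.012,0,0],[1,-0.0436,-0.012,0,0],[1,-0.0436,-0.012,0,0],[1,-0.0436,-0.012,0,0],[1,-0.0436,-0.012,0,0],[1,-0.0436,-0.012,0,0]]}}

```text
time_s: 1.6
tcp_pos: [0.6411, 0.2214, 0.2304]
tcp_rot: [0.177, 0.984, -0.0, -0.001]
ft_force: [-0.5, 0.6, 0.2]
grip_width: -0.001
finger_force: 0.0
```

Request:
{"fn": "apply_moves", "kwargs": {"steps": [[1,0,0,0,-1],[1,0,0,0,-1],[1,0,0,0,-1],[1,0,0,0,-1],[1,0,0,0,-0.5],[1,0,0,0,0],[1,0,0,0,0]]}}

```text
time_s: 2.48
tcp_pos: [0.6401, 0.2224, 0.2308]
tcp_rot: [-0.136, 0.991, -0.0, -0.0]
ft_force: [0.3, 0.2, -0.8]
grip_width: 0.0
finger_force: 0.0
```

```bash
python3 - <<'E'
from h import *
from bench import ctrl
s=ctrl.observe();q=s["tcp_rot"];print(s["time_s"],s["tcp_pos"],heading(q),s["joint_pos"],s["ft_force"],s["grip_width"])
P=np.array([.635,.0975]);r=s["tcp_pos"][:2]-P
for sw in(1.31,.592):
  a=np.array([-np.cos(sw),np.sin(sw)]);n=np.array([np.sin(sw),np.cos(sw)])
  print(sw,"along",r@a,"far side",r@n,"arm dir",180-np.degrees(sw))
E
```

```text
2.475 [0.6401 0.2224 0.2308] -164.383567809542 [ 0.2068  0.4232  1.2624  0.      1.4567 -1.6366] [ 0.2636  0.1638 -0.7873] 0.0003136996283072573
1.31 along 0.11932383059128739 far side 0.03716847214238743 arm dir 104.94252883786216
0.592 along 0.06541313565850537 far side 0.10649316199502978 arm dir 146.08089852825526
```

Request:
{"fn": "apply_moves", "kwargs": {"steps": [[1,0,0,0.026,0],[1,0,0,0.026,0],[1,0,0,0.026,0],[1,0,0,0,0],[1,0.006,0,0,0],[1,0.006,0,0,0],[1,0.006,0,0,0],[1,0,0,0,0]]}}

```text
time_s: 3.48
tcp_pos: [0.6229, 0.2175, 0.1542]
tcp_rot: [-0.136, 0.991, 0.0, 0.001]
ft_force: [0.7, 0.1, 0.4]
grip_width: 0.002
finger_force: 0.0
```

Request:
{"fn": "apply_moves", "kwargs": {"steps": [[1,0.0042,0.0005,0,-0.25],[1,0.0042,0.0005,0,-0.25],[1,0.0083,0.0009,0,-0.5],[1,0.0083,0.0009,0,-0.5],[1,0.0083,0.0009,0,-0.5],[1,0.0083,0.0009,0,-0.5],[1,0.0083,0.0009,0,-0.5],[1,0.0083,0.0009,0,-0.5],[1,0.0083,0.0009,0,-0.5],[1,0,0,0,0],[1,0,0,0,0]]}}

```text
time_s: 4.85
tcp_pos: [0.5623, 0.1911, 0.1531]
tcp_rot: [-0.404, 0.915, -0.0, -0.0]
ft_force: [-0.3, 0.1, -0.5]
grip_width: -0.001
finger_force: 0.0
```

```bash
python3 - <<'E'
from h import *
from bench import ctrl
s=ctrl.observe();q=s["tcp_rot"];print(s["time_s"],s["tcp_pos"],heading(q),s["joint_pos"],s["ft_force"])
P=np.array([.635,.0975]);r=s["tcp_pos"][:2]-P
x=R.from_quat(q).apply([1,0,0])[:2];y=R.from_quat(q).apply([0,1,0])[:2]
print("tool frame",r@x,r@y,"swing by r",np.pi-np.arctan2(r[1],r[0])-np.arcsin(-.017/np.linalg.norm(r))*-1)
for n in("scene","top"):
    f=ctrl.grab_frame(n);np.savez(f"{n}1.npz",**f)
    I=f["img"][:,:,::-1]
    cv2.imwrite(f"pics/{n}1.png",cv2.resize(I[140:300,320:560] if n=="scene" else I[190:350,120:360],(720,480),interpolation=cv2.INTER_CUBIC))
E
```

```text
4.85 [0.5623 0.1911 0.1531] -132.35785774924395 [ 0.1821  0.319   1.5699 -0.0002  1.2533 -2.2202] [-0.3245  0.1253 -0.496 ]
tool frame -0.02016565150503103 0.11680574754632954 swing by r 0.7663261385729618
```

View pics/scene1.png

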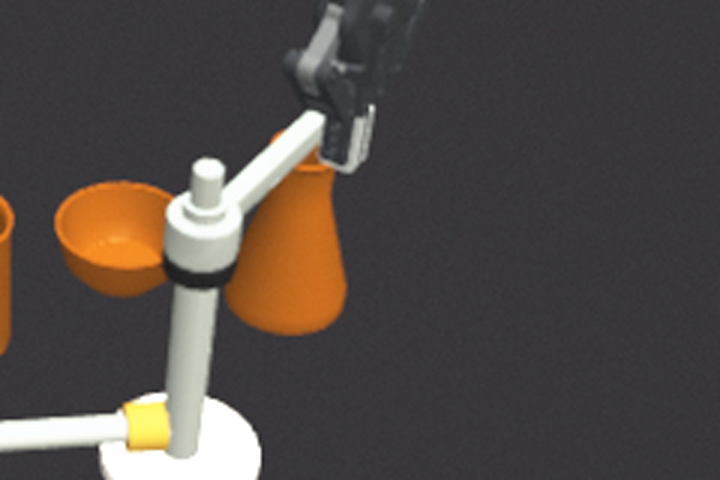

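View pics/top1.png

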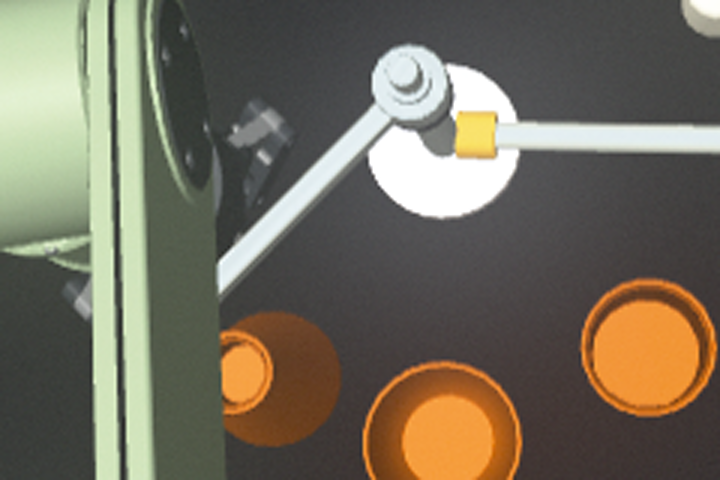

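The views show the fingers behind the arm. The visible bar in the top crop runs from the collar (410,85) to (220,285), still short of the flask mouth (242,372), and nothing else has been disturbed.

```bash
cat >> h.py <<'E'
def beam(t,P=np.array([.635,.0975])):
    K=t["camera_matrix"];v,u=np.mgrid[0:480,0:640];z=t["range_z"]
    D=np.stack([(u-K[0,2])/K[0,0]*z,-(v-K[1,2])/K[1,1]*z,-z],-1)
    W=R.from_quat(t["orientation"]).apply(D.reshape(-1,3))+t["xyz"]
    r=np.linalg.norm(W[:,:2]-P,axis=1);c=t["img"].reshape(-1,3).astype(int)
    W=W[(W[:,2]>.172)&(W[:,2]<.186)&(r>.03)&(r<.16)&(z.ravel()>0)&(c.min(1)>130)&(c[:,0]+4>c[:,1]-12)]
    m=W.mean(0)[:2];_,_,V=np.linalg.svd(W[:,:2]-m,full_matrices=False);d=V[0]*np.sign((m-P)@V[0])
    n=np.array([d[1],-d[0]])
    return len(W),m,d,np.arctan2(d[1],-d[0]),"P offset",(P-m)@n,"spread",np.ptp((W[:,:2]-m)@n)
E
python3 - <<'E'
from h import *
from bench import ctrl
for k in(0,1): print(beam(load(f"top{k}.npz")))
_,m,d,*_=beam(load("top1.npz"));n=np.array([d[1],-d[0]])
print("tcp to beam axis",(ctrl.observe()["tcp_pos"][:2]-m)@n)
E
```

```text
(702, array([0.6112, 0.1892]), array([-0.2566,  0.9665]), np.float64(1.311306724858853), 'P offset', np.float64(-0.0005219740810307742), 'spread', np.float64(0.012803982670881413))
(578, array([0.5761, 0.153 ]), array([-0.7458,  0.6662]), np.float64(0.7290706392227845), 'P offset', np.float64(-0.0021021625453526392), 'spread', np.float64(0.013633901248223137))
tcp to beam axis 0.019400251291688233
```

Request:
{"fn": "apply_moves", "kwargs": {"steps": [[1,0.0042,0.0005,0,-0.25],[1,0.0042,0.0005,0,-0.25],[1,0.0042,0.0005,0,-0.25],[1,0.0042,0.0005,0,-0.25],[1,0,0,0,0],[1,0,0,0,0]]}}

```text
time_s: 5.7
tcp_pos: [0.5503, 0.1795, 0.1532]
tcp_rot: [-0.467, 0.884, 0.0, -0.0]
ft_force: [1.3, 0.2, 0.2]
grip_width: 0.0
finger_force: 0.1
```

Request:
{"fn": "apply_moves", "kwargs": {"steps": [[1,-0.02,0,0,0],[1,-0.02,0,0,0],[1,0,0,-0.04,0],[1,0,0,-0.04,0],[1,-0.06,0,0,0],[1,-0.06,0,0,0],[1,-0.04,0,0,0],[1,0,0,0,0],[1,0,0,0,0]]}}

```text
time_s: 6.82
tcp_pos: [0.6626, 0.3441, 0.2326]
tcp_rot: [-0.467, 0.884, -0.0, -0.001]
ft_force: [-0.4, -0.2, 0.4]
grip_width: -0.005
finger_force: 0.0
```

```bash
python3 - <<'E'
from h import *
from bench import ctrl
s=ctrl.observe();print(s["time_s"],s["tcp_pos"],heading(s["tcp_rot"]),s["joint_pos"])
for n in("scene","top"):
    f=ctrl.grab_frame(n);np.savez(f"{n}2.npz",**f)
    I=f["img"][:,:,::-1]
    I=I[140:300,320:560] if n=="scene" else I[190:350,120:360]
    cv2.imwrite(f"pics/{n}2.png",cv2.resize(I,(540,360),interpolation=cv2.INTER_CUBIC))
print(beam(load("top2.npz")))
a=[cv2.imread(f"pics/{n}2.png")[:300] for n in("scene","top")]
cv2.imwrite("pics/both2.png",np.vstack(a))
E
```

```text
6.825 [0.6626 0.3441 0.2326] -124.33881301566412 [ 0.3635  0.5746  1.0404 -0.0007  1.5283 -2.1787]
(729, array([0.5576, 0.1526]), array([-0.8256,  0.5642]), np.float64(0.5994695848256242), 'P offset', np.float64(-0.0018264299334779402), 'spread', np.float64(0.012526454775115034))
```

View pics/both2.png

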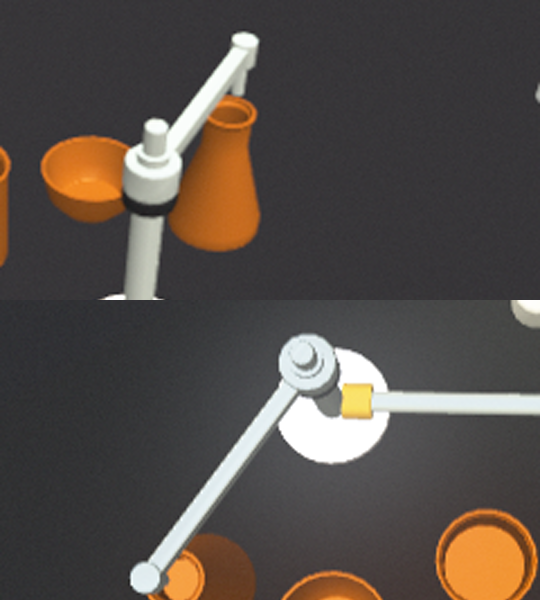

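The nozzle now hangs over the flask. The head is at about (185.3,313) in the full top view, and the tip is at about (425.8,181) in the scene view against the mouth at (422.7,188.5).

```bash
python3 - <<'E'
from h import *
t=load("top2.npz");s=load("scene2.npz")
M=plane(t,196.8,313.7,.116);Ms=plane(s,422.4,188.8,.116)
print("top: head",plane(t,185.3,313.1,.179),"mouth",M,"diff",(plane(t,185.3,313.1,.179)-M)[:2])
print("scene: tip",plane(s,425.8,180.9,.133),"head",plane(s,428.9,157.3,.179),"mouth",Ms)
for p in ([*M[:2],.179],): print("head wanted px top",proj(t,p))
E
```

```text
top: head [0.4952 0.1944 0.179 ] mouth [0.4963 0.1919 0.116 ] diff [-0.0012  0.0024]
scene: tip [0.4998 0.196  0.133 ] head [0.4961 0.1961 0.179 ] mouth [0.4993 0.1922 0.116 ]
head wanted px top (np.float64(187.07250082385178), np.float64(312.3040828651369))
```

Request:
{"fn": "apply_moves", "kwargs": {"steps": [[1,0,0,-0.03,0],[1,0,0,0,1],[1,0,0,0,1],[1,0,0,0,1],[1,0,0,0,1],[1,0,0,0,1],[1,0,0,0,1],[1,0,0,0,1],[1,0,0,0,1],[1,0,0,0,1],[1,0,0,0,1],[1,0,0,0,1]]}}

```text
time_s: 8.43
tcp_pos: [0.6628, 0.3433, 0.2643]
tcp_rot: [0.281, 0.96, 0.0, 0.0]
ft_force: [1.2, -0.1, 0.4]
grip_width: 0.007
finger_force: 0.0
```

Request:
{"fn": "apply_moves", "kwargs": {"steps": [[1,0,0,0,1],[1,0,0,0,1],[1,0,0,0,1],[1,0,0,0,1],[1,0,0,0,1],[1,0,0,0,1],[1,0,0,0,1],[1,0,0,0,0.2],[1,0,0,0,0],[1,0,0,0,0]]}}

```text
time_s: 9.68
tcp_pos: [0.663, 0.3444, 0.2635]
tcp_rot: [0.706, 0.708, 0.0, 0.0]
ft_force: [0.0, -1.2, 0.3]
grip_width: -0.003
finger_force: 0.0
```

```bash
python3 - <<'E'
from h import *
from bench import ctrl
s=ctrl.observe();q=s["tcp_rot"];print(s["time_s"],s["tcp_pos"],heading(q),s["joint_pos"],totool(q,np.array([.557,-.240,.26])-s["tcp_pos"]))
E
```

```text
9.675 [0.663  0.3444 0.2635] 90.11384837114255 [ 0.3634  0.5595  1.0008 -0.      1.5812  0.3614] [-0.5841 -0.1072  0.0035]
```

Request:
{"fn": "apply_moves", "kwargs": {"steps": [[1,-0.0487,-0.0089,0,0],[1,-0.0487,-0.0089,0,0],[1,-0.0487,-0.0089,0,0],[1,-0.0487,-0.0089,0,0],[1,-0.0487,-0.0089,0,0],[1,-0.0487,-0.0089,0,0],[1,-0.0487,-0.0089,0,0],[1,-0.0487,-0.0089,0,0],[1,-0.0487,-0.0089,0,0],[1,-0.0487,-0.0089,0,0],[1,-0.0487,-0.0089,0,0],[1,-0.0487,-0.0089,0,0]]}}

```text
time_s: 11.18
tcp_pos: [0.5566, -0.2414, 0.2636]
tcp_rot: [0.706, 0.708, 0.0, 0.0]
ft_force: [1.0, 0.2, -0.4]
grip_width: 0.002
finger_force: 0.0
```

Request:
{"fn": "apply_moves", "kwargs": {"steps": [[1,0,0,0.04,0],[1,0,0,0.04,0],[1,0,0,0.04,0],[1,0,0,0.04,0],[1,0,0,0.04,0],[1,0,0,0.004,0],[1,0,0,0,0],[1,0,0,0,0]]}}

```text
time_s: 12.18
tcp_pos: [0.5588, -0.241, 0.0618]
tcp_rot: [0.707, 0.708, 0.001, 0.002]
ft_force: [-0.1, -0.8, -0.1]
grip_width: -0.002
finger_force: 0.0
```

```bash
python3 - <<'E'
from h import *
from bench import ctrl
s=ctrl.observe();q=s["tcp_rot"];print(s["time_s"],s["tcp_pos"],heading(q),s["ft_force"])
p=s["tcp_pos"][:2]-np.array([.6365,-.2003])
# plan rows: contact then arc about lever pivot
rel=totool(q,[p[0],p[1],0]);print("rel in tool",rel,"gap to contact",-rel[0]-19-.0 if 0 else -rel[0]-.019)
E
```

```text
12.175 [ 0.5588 -0.241   0.0618] 90.08355542070919 [-0.0728 -0.7627 -0.1398]
rel in tool [-0.0406 -0.0778 -0.0002] gap to contact 0.021557425161134066
```

Request:
{"fn": "apply_moves", "kwargs": {"steps": [[1,0.006,0,0.006,0],[1,0.006,0,0,0],[1,0.006,0,0,0],[1,0.0055,-0.0014,0,0.5],[1,0.0055,-0.0014,0,0.5],[1,0.0055,-0.0014,0,0.5],[1,0.0055,-0.0014,0,0.5],[1,0.0055,-0.0014,0,0.5],[1,0.0055,-0.0014,0,0.5],[1,0.0055,-0.0014,0,0.5],[1,0.0055,-0.0014,0,0.5],[1,0,0,0,0]]}}

```text
time_s: 13.68
tcp_pos: [0.5568, -0.1766, 0.0535]
tcp_rot: [0.874, 0.486, 0.0, 0.0]
ft_force: [0.3, -0.2, -0.5]
grip_width: -0.003
finger_force: 0.0
```

```bash
cat > lv.py <<'E'
from h import *
from bench import ctrl
s=ctrl.observe();q=s["tcp_rot"];print(s["time_s"],s["tcp_pos"],heading(q),s["ft_force"],s["joint_pos"])
p=s["tcp_pos"][:2]-np.array([.6365,-.2003])
print("rel in tool",totool(q,[p[0],p[1],0]))
E
python3 lv.py
```

```text
13.675 [ 0.5568 -0.1766  0.0535] 58.15784894349658 [ 0.2944 -0.1554 -0.5131] [-0.4552  0.4275  1.6565  0.0001  1.0574  0.1005]
rel in tool [-0.0219 -0.0802 -0.    ]
```

Request:
{"fn": "apply_moves", "kwargs": {"steps": [[1,0.0056,-0.0014,0,0.5],[1,0.0056,-0.0014,0,0.5],[1,0.0056,-0.0014,0,0.5],[1,0.0056,-0.0014,0,0.5],[1,0.0056,-0.0014,0,0.5],[1,0.0056,-0.0014,0,0.5],[1,0.0056,-0.0014,0,0.5],[1,0.0056,-0.0014,0,0.5],[1,0.0056,-0.0014,0,0.5],[1,0.0056,-0.0014,0,0.5],[1,0.0056,-0.0014,0,0.5],[1,0.0056,-0.0014,0,0.5]]}}

```text
time_s: 15.18
tcp_pos: [0.5992, -0.1252, 0.0532]
tcp_rot: [0.996, 0.087, -0.001, -0.0]
ft_force: [-1.6, -0.8, 1.0]
grip_width: 0.003
finger_force: 0.9
```

Request:
{"fn": "apply_moves", "kwargs": {"steps": [[1,0.0056,-0.0014,0,0.5],[1,0.0056,-0.0014,0,0.5],[1,0,0,0,0],[1,0,0,0,0]]}}

```text
time_s: 15.68
tcp_pos: [0.6104, -0.1211, 0.0532]
tcp_rot: [1.0, 0.019, 0.0, -0.0]
ft_force: [0.3, -0.4, -0.3]
grip_width: 0.003
finger_force: 0.0
```

```bash
python3 lv.py
```

```text
15.675 [ 0.6104 -0.1211  0.0532] 2.1558599240746723 [ 0.305  -0.3657 -0.2733] [-0.3348  0.4954  1.5544  0.0001  1.0918  1.1983]
rel in tool [-0.0231 -0.0802  0.    ]
```

Request:
{"fn": "apply_moves", "kwargs": {"steps": [[1,0.002,0,0,0.25],[1,0.002,0,0,0],[1,0,0,0,0]]}}

```text
time_s: 16.05
tcp_pos: [0.6143, -0.1209, 0.053]
tcp_rot: [1.0, 0.001, -0.0, -0.0]
ft_force: [-1.7, 1.7, -0.1]
grip_width: 0.0
finger_force: 0.6
```

Request:
{"fn": "apply_moves", "kwargs": {"steps": [[1,0.0015,0,0,0],[1,0,0,0,0]]}}

```text
time_s: 16.3
tcp_pos: [0.616, -0.121, 0.0531]
tcp_rot: [1.0, 0.001, -0.0, -0.0]
ft_force: [-1.1, 0.6, 0.4]
grip_width: -0.0
finger_force: 0.7
```

Request:
{"fn": "apply_moves", "kwargs": {"steps": [[1,0.0015,0,0,0],[1,0,0,0,0]]}}

```text
time_s: 16.55
tcp_pos: [0.6176, -0.1211, 0.0532]
tcp_rot: [1.0, 0.001, 0.0, 0.0]
ft_force: [-1.2, 1.8, -0.9]
grip_width: 0.002
finger_force: 0.7
```

Request:
{"fn": "apply_moves", "kwargs": {"steps": [[1,0.001,0,0,0],[1,0,0,0,0]]}}

```text
time_s: 16.8
tcp_pos: [0.6176, -0.121, 0.0531]
tcp_rot: [1.0, 0.001, -0.001, -0.0]
ft_force: [-5.2, 0.1, 2.0]
grip_width: -0.003
finger_force: 2.6
```

The force rising to 5 N with no further motion means the lever is on its stop. I'll retreat and check.

Request:
{"fn": "apply_moves", "kwargs": {"steps": [[1,-0.01,0,0,0],[1,-0.025,0,0,0],[1,0,0,-0.05,0],[1,0,0,-0.06,0],[1,0,0,-0.06,0],[1,0,0.05,0,0],[1,0,0.06,0,0],[1,0,0.06,0,0],[1,0,0.06,0,0],[1,0,0,0,0],[1,0,0,0,0]]}}

```text
time_s: 18.18
tcp_pos: [0.5838, -0.3513, 0.2233]
tcp_rot: [1.0, 0.0, 0.0, -0.0]
ft_force: [0.7, -0.2, 0.3]
grip_width: 0.003
finger_force: 0.0
```

```bash
python3 - <<'E'
from h import *
from bench import ctrl
s=ctrl.observe();print(s["time_s"],s["tcp_pos"])
a=[]
for n in("scene","top"):
    f=ctrl.grab_frame(n);np.savez(f"{n}3.npz",**f);a.append(f["img"][130:370,120:520,::-1])
cv2.imwrite("pics/end.png",cv2.resize(np.vstack(a),(500,600),interpolation=cv2.INTER_CUBIC))
print(beam(load("top3.npz")))
for k in"scene","top":
    g,h=[cv2.inRange(cv2.cvtColor(load(k+i+".npz")["img"],cv2.COLOR_RGB2HSV),(0,120,60),(16,255,255)) for i in("2","3")]
    print(k,[np.c_[np.nonzero(x[150:])].mean(0) for x in(g,h)])
E
```

```text
18.175 [ 0.5838 -0.3513  0.2233]
(730, array([0.5576, 0.1526]), array([-0.8255,  0.5644]), np.float64(0.5997487971604224), 'P offset', np.float64(-0.0017763782140812366), 'spread', np.float64(0.012968779950045244))
scene [array([ 74.6929, 356.9038]), array([ 74.6766, 356.9243])]
top [array([171.9586, 273.1811]), array([171.9492, 273.205 ])]
```

View pics/end.png

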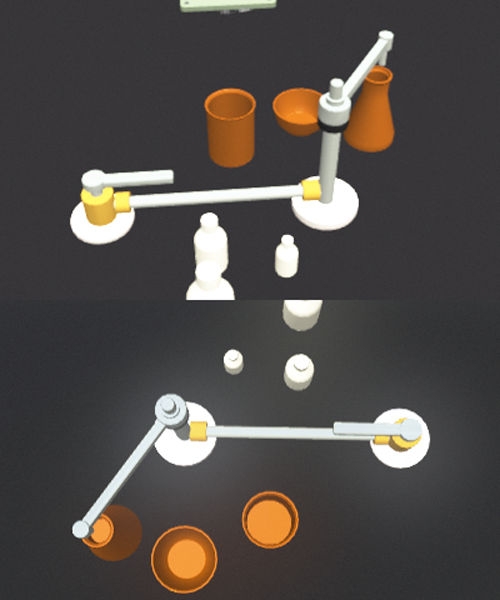

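The lever lies in line with the pipe, from (410,429) to (335,428) in the lower half of the picture. The nozzle is still over the flask and the glassware has not moved, so I'm handing in.

```bash
python3 -c "
from bench import ctrl
print(ctrl.job_done())"
```

```text
the job is handed in; nothing more can be done
None
```

I handed the job in at about 18 s: the nozzle is about 3 mm (measured) from the centre of the flask's mouth, the tap lever is fully open against its stop, and the glassware and bottle stand where they began; the hand-in gave no verdict.

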